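# Clear the bottle and hang up the ear defenders

## Robot

A 6-joint arm with a two-finger parallel gripper is mounted at the origin on the work surface. World frame = base frame: x ahead of the robot, y to its left, z up, the work surface at z = 0. Lengths are in m, angles in rad, forces in N, time in s.
With the tool pointing down it reaches from about 0.35 to 0.975 m from the base axis. Payload 4.9 kg.
Tool frame: the origin (TCP) lies on the centre line of the jaws, within the pads' length; the fingertips stand 19 mm ahead of it and the grasp point (between the pads) is the TCP; z points along the fingers, y is the line along which they close (so a half turn about z gives the same grasp; the last joint's range is limited). The gripper opens to 85 mm and grips with 20 to 120 N. Pads are 22 mm wide; open, the fingers measure 114 mm over their backs; the gripper's body (76 mm by 85 mm) begins 54 mm behind the grasp point. The pads swing forward as they close: fully open they stand 13 mm farther back than shut.
Start: joints at [-0.119, 0.053, 1.613, -0, 1.476, -0.119], TCP at [0.625, 0, 0.217] pointing down, gripper open.
Joint ranges: [-3.01, 3.01], [-1.01, 2.22], [0.06, 2.58], [-1.02, 4.17], [0.09, 2.62], [-3.14, 3.14]. Speed limits (rad/s): [2.57, 2.57, 3.14, 3.14, 3.14, 3.14].

## Interface

Orientations are given as a unit quaternion [w, x, y, z].
In Python, from plant import state, grab_frame, ticket, spotter gives the robot as it stands.
- The arm moves only by the tool apply_moves, never from a script. Its argument "series" is a list of rows, each an object of numbers: "jaw": the closure, from 0 (fully open) to 1 (shut); "dx", "dy", "dz": the shift along the tool's x, y, z in mm; "turn": the turn about the tool's z in rad. A call has 1 to 5 rows; each row is the pose to reach, as a shift and turn from the pose commanded when the call began, along the tool's axes at that moment; what a row does not reach only later rows make up. A row lasts 1/12 s, in which the tool goes at most 41.7 mm and 7.16 degrees, less where a joint would pass 70% of its speed; a pose out of reach is approached as far as the arm can. A call with a gripper value outside its range is refused whole. The fingers move at their own pace and stop on an object; the grip force is fixed at half the most. Time passes only in rows, so rows that repeat a pose let the fingers close. It gives the time, the measured TCP pose, the force, the opening and the grip force at its end, in the units of the state.
- state(): the state, without advancing time (a new reading comes with each control period).
- grab_frame(name): name is "scene" or "side" or "wrist"; returns a dict with "pixels" (384x512x3 uint8, red, green, blue), "mtx" (3x3 intrinsics, pixels), "camera_from_world" (4x4, takes a point from world to camera coordinates). Camera axes: x right, y down, z forward; pixel columns grow to the right and rows downward; lengths in m; the calibration is good to about 2 mm. A picture is of the moment at which its call begins. There is no depth.
- ticket.job_done(): hands the job in; it is judged then, once.
Trained networks look in a picture, given as the dict that the camera call returned (one of the last four; its "shot" number tells which), for a name from the list of things; names that differ only in an ending like _2 or _b are one class to them, and where a whole thing is asked for, a point or a joint stands for the part that bears it (a point fixed in the world has none). Each returns a list of dicts, best first, with "conf" (0 to 1); they miss things now and then, are a little off and sometimes report something else, mostly with a low value. They report only what shows in the picture. A call takes as long as a camera call. They do not tell look-alikes from the thing itself.
- spotter.outline_of(picture, target): "region" (384x512 bool, what is visible of it) and "extent" ([left, top, right, bottom] in pixels, round what is visible of it).
The state is a dict: "time": time; "joint_pos": joint angles; "joint_vel": joint speeds; "joint_efforts": joint torques, N m; "tool_pos": TCP position; "tool_rot": TCP orientation; "contact_force": force on the tool from outside, world axes, zero at the start; "ft_torque": the same for the moment, N m; "gripper_width": opening from 0.0 (shut) to 1.0 (fully open); "grasp_force": force on a finger pad.
Only numpy, scipy, OpenCV 4.12 (cv2) and the standard library are available. Lean on these libraries where they do the work, as an engineer would, in place of code of your own. Each camera call takes 0.05 s, during which the arm holds its last target. There are 200 camera calls.

## Task

A tall bottle has been left on the base of the ear-defender stand, where a hanging cup has to go. First stand the bottle upright in the empty compartment of the tray and let go of it; then hang the ear defenders over the stand's bar by their crown pad, one cup on each side of the bar, square to it and hanging freely. Do not knock the bottle over, and leave the other things on the bench where they are.

Things in the scene. Friction and masses are not known exactly. Their poses are not given: they have to be found in the camera images.
- stand: hanger stand fixed to the bench: grey base plate 200 (x) x 190 (y) x 8 mm, two flat posts 12 mm thick (y), 30 mm wide, at y = +-76 mm, 160 mm tall, a steel bar between their tops. Origin: centre of the plate's underside; z up, y along the bar, -x faces the robot. The bottle stands on the plate on the -x side of the bar.
- stand_bar (a point): middle of the bar, on its axis, 152 mm above the stand's origin; axes as the stand, y along the bar. The bar is 16 mm thick, its clear length between the posts 140 mm, its top as high as the posts' tops.
- bottle: tall white bottle with a black cap, standing upright; body 68 mm diameter up to 120 mm, tapering shoulder to 150 mm, neck 28 mm diameter, cap 38 mm diameter from 161 to 195 mm; about 0.25 kg. Origin: centre of its underside, z up.
- bottle_cap (a point): centre of the cap's flat top, 195 mm above the bottle's underside
- earmuffs: ear defenders standing on their two cups, wire headband arched above; 176 (x, cup to cup) x 70 (y) x 150 mm tall, 0.26 kg. Origin midway between the cups at their underside; z up. Cups: 48 to 88 mm off centre in x, 70 mm wide, 85 mm tall. Black crown pad on top: 60 (x) x 28 (y) x 22 mm, z from 128 to 150 mm; grip it across y from above. Either cup may go on either side.
- earmuffs_top (a point): centre of the crown pad's top face, 150 mm above the cups' underside; axes as the ear defenders
- earmuffs_under (a point): centre of the crown pad's flat underside, 128 mm above the cups' underside, the face that lies on the bar; axes as the ear defenders
- tray: grey open tray fixed to the bench, 220 (x) x 130 (y) x 35 mm tall, walls and floor 5 mm, a divider across its middle making two compartments of about 102 x 120 mm along x. The tray stands to the left or the right of the stand, the ear defenders on the other side. Origin: centre of its underside, z up.
- tray_free (a point): centre of the floor of the tray's empty compartment (the -x one, nearer the robot), 5 mm above the bench; axes as the tray
- tray_jar: squat jar, 62 mm diameter, 76 mm tall, standing in the far (+x) compartment of the tray; a bystander
- gel_jar: squat jar with lid, 60 mm diameter, 75 mm tall, standing on the bench beyond the stand; a bystander
- beaker: open glass beaker, 72 mm diameter, 100 mm tall, beyond the stand; a bystander
- mouse: black computer mouse, about 85 x 60 x 35 mm, lying beyond the stand; a bystander
- meter: hand-held meter, a flat rounded box 150 x 45 x 22 mm (long along its x), lying between the robot and the stand; a bystander
There are look-alikes about, which are no part of the job. Leave any orange look-alike of the earmuffs alone.

How it is judged:
By the outcome, as a careful person would: the job done as asked, in the order asked, and still so for the second after the job is handed in, with the robot touching nothing.
It also fails if it takes over 58 s, if anything falls off the work surface, if the arm or the gripper's body presses on something with over 40 N, if the wrist force passes 120 N, or if a joint passes its speed limit or range.

## Working session

There is one attempt and no reset: what is moved stays moved. The work goes in short steps, Python scripts to look and compute and a tool call to move; the robot and the scene stay as the last step left them, time stands still between calls to the robot, and variables do not carry over. Pictures are saved under pics/ and viewed, at most 12 in all, crops included, and the job is handed in when it is done.

Besides the shell and the picture viewer there is one more tool, called after ">>>" by a JSON object that holds its "op" and its "data". apply_moves: Moves the arm, as the interface text tells. Its arguments: {"type":"object","properties":{"series":{"type":"array","items":{"type":"object","properties":{"jaw":{"type":"number"},"dx":{"type":"number"},"dy":{"type":"number"},"dz":{"type":"number"},"turn":{"type":"number"}}}}},"required":["series"]}

```bash
mkdir -p pics; ls
python3 - <<'E'
from plant import state, grab_frame, ticket, spotter
import cv2,numpy as np,pickle
s=state();print(s)
D={}
for c in("scene","side"):
    f=grab_frame(c);cv2.imwrite(f"pics/{c}0.png",cv2.resize(f["pixels"][:,:,::-1],(800,600)))
    r={}
    for n in("stand","bottle","earmuffs","tray","bottle_cap","earmuffs_top","tray_jar","meter"):
        o=spotter.outline_of(f,n); r[n]=o
        print(c,n,[(round(float(x["conf"]),2),[int(v) for v in x["extent"]]) for x in o[:3]])
    D[c]=(f,r)
    print(np.round(f["mtx"],1).tolist(),np.round(f["camera_from_world"],3).tolist())
pickle.dump(D,open("d0.pkl","wb"))
E
```

```text
pics
{'time': 0.0, 'joint_pos': array([-1.19030720e-01,  5.33667580e-02,  1.61432354e+00,  4.15973842e-05,
        1.47598554e+00, -1.19011247e-01]), 'joint_vel': array([-1.10899535e-03, -1.86303007e-04,  6.03639759e-04,  7.39764731e-05,
       -2.09765438e-03,  1.04991953e-03]), 'joint_efforts': array([ 2.70554956e-04, -3.93670499e+01, -3.70175600e+01, -1.62778279e-04,
        6.93513779e-03, -6.06393527e-06]), 'tool_pos': array([6.24338997e-01, 7.25435013e-05, 2.15239264e-01]), 'tool_rot': array([-8.31560076e-04,  7.07114690e-01,  7.07098105e-01, -6.27579703e-04]), 'contact_force': array([-0.77945168,  0.72138045, -0.34170526]), 'ft_torque': array([ 0.01183803, -0.0068271 ,  0.00869484]), 'grasp_force': 0.0, 'gripper_width': 0.9993750754952764}
scene stand [(0.71, [222, 172, 318, 282])]
scene bottle [(0.58, [235, 170, 261, 236])]
scene earmuffs [(0.65, [126, 253, 173, 350]), (0.64, [94, 186, 152, 264])]
scene tray [(0.79, [281, 159, 357, 199])]
scene bottle_cap [(0.68, [238, 168, 263, 241])]
scene earmuffs_top [(0.95, [127, 253, 173, 350]), (0.86, [95, 185, 156, 263]), (0.2, [227, 
[... 293 characters left out ...]
0.0, 0.0, 0.0, 1.0]]
side stand [(0.9, [198, 177, 275, 267])]
side bottle [(0.83, [244, 175, 273, 239])]
side earmuffs [(0.84, [241, 122, 293, 174]), (0.59, [310, 136, 361, 193]), (0.21, [199, 176, 278, 268])]
side tray [(0.93, [184, 306, 298, 382])]
side bottle_cap [(0.61, [247, 175, 271, 240])]
side earmuffs_top [(0.71, [310, 134, 359, 198]), (0.58, [243, 120, 295, 170]), (0.53, [248, 175, 273, 238])]
side tray_jar [(0.75, [199, 322, 232, 365])]
side meter [(0.58, [284, 212, 337, 225]), (0.39, [150, 177, 180, 211])]
[[371.5, 0.0, 254.7], [0.0, 371.5, 195.6], [0.0, 0.0, 1.0]] [[-0.997, -0.077, 0.001, 0.523], [-0.055, 0.708, -0.704, 0.129], [0.054, -0.702, -0.71, 1.03], [0.0, 0.0, 0.0, 1.0]]
```

View pics/scene0.png

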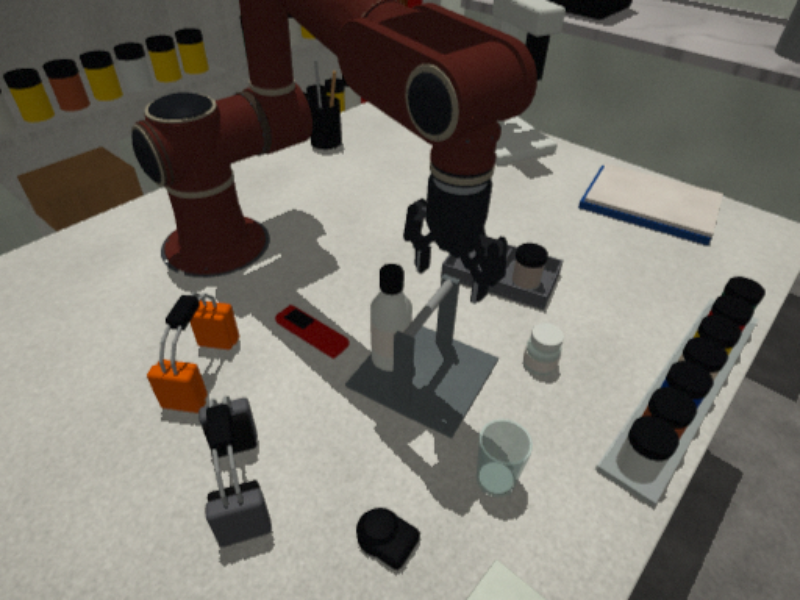

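View pics/side0.png

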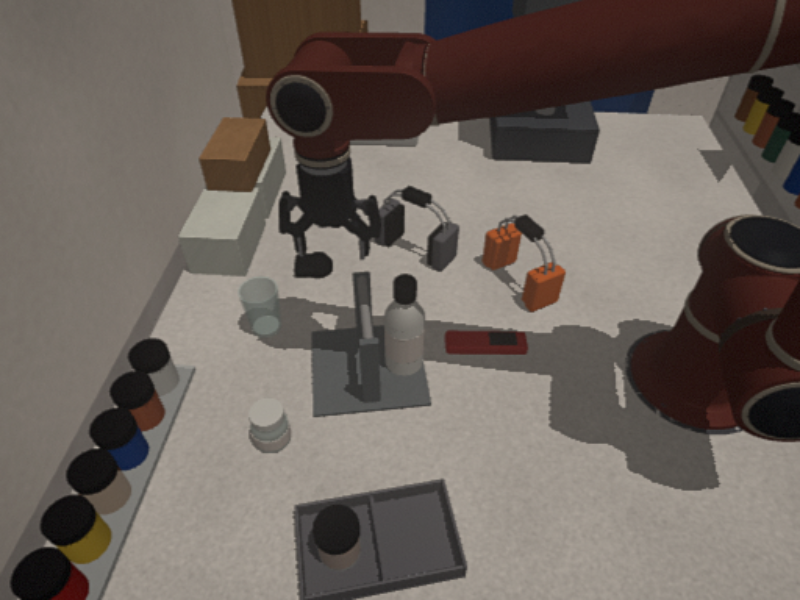

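Scene: the orange look-alike is at (195,350) and the grey/black ear defenders at (235,465). In the side view the orange ones are at (525,260) and the grey ones at (420,225). By the description I want the grey ones. The bottle is at (390,320), the stand at (430,370), and the tray on the right side (−y) with its empty compartment nearer the robot, side (420,525). The meter is the red box at (310,330).

```bash
cat > h.py <<'E'
import numpy as np,cv2
from scipy.optimize import minimize
def box(x0,x1,y0,y1,z0,z1): return np.array([[x,y,z] for x in(x0,x1) for y in(y0,y1) for z in(z0,z1)])/1e3
def cyl(r,z0,z1,r2=None):
    a=np.linspace(0,2*np.pi,24,endpoint=False);c=np.c_[np.cos(a),np.sin(a)]
    return np.vstack([np.c_[c*r,0*a+z0],np.c_[c*(r2 or r),0*a+z1]])/1e3
def wires():
    o=[]
    for sx in(-1,1):
        for y in(-10,10):
            P=[(sx*66,80),(sx*66,105),(sx*52,128),(sx*28,139)]
            o+=[box(min(a[0],b[0])-1.5,max(a[0],b[0])+1.5,y-1.5,y+1.5,a[1],b[1]) if a[0]==b[0] else
               np.array([[a[0],y-1.5,a[1]],[a[0],y+1.5,a[1]+3],[b[0],y-1.5,b[1]],[b[0],y+1.5,b[1]+3]])/1e3 for a,b in zip(P,P[1:])]
    return o
M={"bottle":[cyl(34,0,120),cyl(34,120,150,14),cyl(14,150,161),cyl(19,161,195)],
"stand":[box(-100,100,-95,95,0,8),box(-15,15,-82,-70,0,160),box(-15,15,70,82,0,160),box(-8,8,-76,76,144,160)],
"tray":[box(-110,110,-65,65,0,35)],
"muffs":[box(-88,-48,-35,35,0,85),box(48,88,-35,35,0,85),box(-30,30,-14,14,128,150)]+wires(),
"pad":[box(-30,30,-14,14,128,150)],"meter":[box(-75,75,-22.5,22.5,0,22)]}
def proj(f,X):
    T=f["camera_from_world"];c=X@T[:3,:3].T+T[:3,3];p=c@f["mtx"].T;return p[:,:2]/p[:,2:]
def place(P,q,z=0):
    c,s=np.cos(q[2]),np.sin(q[2]);return P@np.array([[c,-s,0],[s,c,0],[0,0,1]]).T+[q[0],q[1],z]
def render(f,parts,q,k=4,z=0):
    m=np.zeros((384*k,512*k),np.uint8)
    for P in parts:
        h=cv2.convexHull(((proj(f,place(P,q,z))+.5)*k*16).astype(np.int32));cv2.fillConvexPoly(m,h,1,shift=4)
    return cv2.resize(m.astype(np.float32),(512,384),interpolation=cv2.INTER_AREA)
def fit(obs,parts,q0,ign=None,z=0):
    # obs: list of (frame,mask,ignore mask or None)
    def cost(q):
        c=0
        for f,m,ig in obs:
            r=render(f,parts,q,z=z);w=1 if ig is None else ~ig
            c+=1-(np.minimum(r,m)*w).sum()/(np.maximum(r,m)*w).sum()
        return c/len(obs)
    best=None
    for q in q0:
        s=np.array([[0,0,0],[.03,0,0],[0,.03,0],[0,0,.3]])+q
        r=minimize(cost,q,method="Nelder-Mead",options=dict(initial_simplex=s,xatol=2e-4,fatol=1e-5,maxiter=250))
        if best is None or r.fun<best.fun:best=r
    return best.x,best.fun
def ground(f,uv,z):
    T=f["camera_from_world"];R=T[:3,:3];o=-R.T@T[:3,3];d=R.T@np.linalg.solve(f["mtx"],[*uv,1]);return o+d*(z-o[2])/d[2]
E
cat > m0.py <<'E'
from h import *;import pickle
D=pickle.load(open("d0.pkl","rb"));(fc,rc),(fs,rs)=D["scene"],D["side"]
g=lambda r,n,i=0:r[n][i]["region"]
def c0(m,f,z):
    v,u=np.nonzero(m);return ground(f,(u.mean(),v.mean()),z)[:2]
R={}
for n,mc,ms,z in(("bottle",g(rc,"bottle"),g(rs,"bottle"),.09),("stand",g(rc,"stand"),g(rs,"stand"),.05),("tray",None,g(rs,"tray"),.015),("muffs",g(rc,"earmuffs"),g(rs,"earmuffs"),.07),("meter",g(rc,"meter"),g(rs,"meter"),.01)):
    both=[(f,m,None) for f,m in((fc,mc),(fs,ms)) if m is not None]
    p=c0(ms,fs,z)
    if n=="bottle": qs=[[*p,0]]
    elif n=="muffs": qs=[[*p,a] for a in np.arange(-1.5,1.5,.4)]
    else: qs=[[*p,a] for a in(-.3,0,.3)]
    ob=both
    q,e=fit(ob,M[n],qs);R[n]=q;print(n,np.round(q,4),round(e,3))
    for o in both:
        if len(both)>1:q1,e1=fit([o],M[n],[q]);print("   single",np.round(q1,4),round(e1,3))
pickle.dump(R,open("R.pkl","wb"))
ims=[]
for f in(fc,fs):
    im=cv2.resize(f["pixels"][:,:,::-1],None,fx=3,fy=3,interpolation=cv2.INTER_CUBIC)
    for n in R:
        for P in M[n]:
            h=cv2.convexHull((proj(f,place(P,R[n]))*3+1).astype(np.int32));cv2.polylines(im,[h],True,(0,255,0),1)
    ims.append(im)
a,b=ims
cv2.imwrite("pics/fit0.png",np.hstack([cv2.resize(a[420:1080,250:1000],(400,352)),cv2.resize(b[330:1150,520:1080],(400,586))[:352]])) if 0 else None
cv2.imwrite("pics/fit0.png",np.hstack([a[530:1080,350:750],b[340:890,560:960]]))
E
time python3 m0.py
```

```text
bottle [0.5154 0.0027 0.3337] 0.198
   single [0.5065 0.0142 0.3053] 0.224
   single [ 0.5158 -0.0036  0.5215] 0.059
stand [0.5784 0.0204 0.1999] 0.144
   single [0.577  0.0216 0.1906] 0.097
   single [0.5791 0.0196 0.202 ] 0.184
tray [0.528  0.3366 0.2646] 0.164
muffs [ 0.5116 -0.3171  2.6194] 0.202
   single [ 0.5101 -0.315   2.5995] 0.122
   single [ 0.5142 -0.3212  2.6728] 0.242
meter [ 0.3661 -0.0461  0.0478] 0.157
   single [ 0.3661 -0.046   0.048 ] 0.151
   single [ 0.3684 -0.0486  0.057 ] 0.159
real	0m19.926s
user	0m36.639s
sys	0m16.388s
```

View pics/fit0.png

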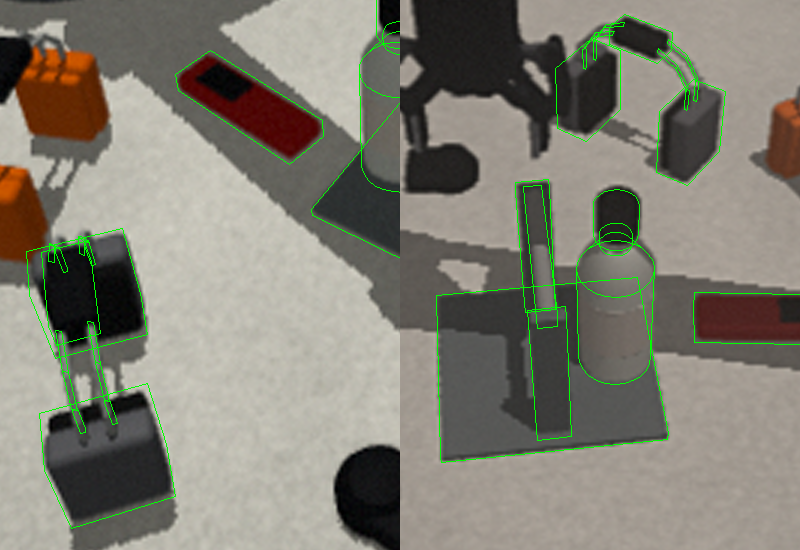

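The crop confirms the grey ear defenders as the choice; the orange pair is at the crop's left edge. The fit outlines sit well on the muffs, meter and stand. I'll hover near the bottle first, which also clears the view of the tray.

>>> {"op": "apply_moves", "data": {"series": [{"dz": -40, "turn": 0.12}, {"dz": -85, "turn": 0.24}, {"dy": -40, "dz": -85, "turn": 0.36}, {"dy": -80, "dz": -85, "turn": 0.48}, {"dy": -110, "dz": -85, "turn": 0.6}]}}

```text
invalid input at $.series[0]: expected keys jaw, dx, dy, dz, turn
```

```bash
cat > st.py <<'E'
from plant import state
import numpy as np
from scipy.spatial.transform import Rotation as Ro
def axes(s):
    w,x,y,z=s["tool_rot"];return Ro.from_quat([x,y,z,w]).as_matrix()
def show():
    s=state();A=axes(s);print("t",round(s["time"],2),"pos",np.round(s["tool_pos"],4),"yaw_y",round(float(np.arctan2(A[1,1],A[0,1])),4),"tilt",np.round(A[:2,2],4),"F",np.round(s["contact_force"],1),"w",round(float(s["gripper_width"]),3),"g",round(float(s["grasp_force"]),1),"q",np.round(s["joint_pos"],2));return s
def to(s,p):  # world goal -> tool shift mm
    return np.round(axes(s).T@(np.array(p)-s["tool_pos"])*1e3,1)
E
cat > m1.py <<'E'
from h import *;import pickle;from st import *
from plant import grab_frame,spotter
show();R=pickle.load(open("R.pkl","rb"))
fc=grab_frame("scene");rc={n:spotter.outline_of(fc,n) for n in("bottle","stand","tray")}
fs=grab_frame("side");rs={n:spotter.outline_of(fs,n) for n in("bottle","stand","tray")}
for n in rc: print(n,[(round(float(x["conf"]),2),[int(v) for v in x["extent"]]) for r in(rc,rs) for x in r[n][:2]])
k=np.ones((3,3),np.uint8)
try:
    ic=cv2.dilate(rc["stand"][0]["region"].astype(np.uint8),k)>0;ic&=~rc["bottle"][0]["region"]
    print("bottle",fit([(fc,rc["bottle"][0]["region"],ic),(fs,rs["bottle"][0]["region"],None)],M["bottle"],[R["bottle"],[.51,0,.2]]))
except Exception as e:print(e)
o=[(f,r["tray"][0]["region"],None) for f,r in((fc,rc),(fs,rs)) if r["tray"]]
print("tray",fit(o,M["tray"],[R["tray"],[.53,.33,0.1]]),[fit([x],M["tray"],[R["tray"],[.53,.33,0.]]) for x in o])
pickle.dump((fc,rc,fs,rs),open("d1.pkl","wb"))
cv2.imwrite("pics/s1.png",np.hstack([cv2.resize(f["pixels"][:,:,::-1],None,fx=3,fy=3)[y:y+550,x:x+400] for f,y,x in((fc,420,700),(fs,600,520))]))
w=grab_frame("wrist");cv2.imwrite("pics/w1.png",w["pixels"][:,:,::-1])
E
python3 m1.py
```

```text
t 0.9 pos [0.625  0.     0.2165] yaw_y 0.0 tilt [0. 0.] F [-0.5 -0.2 -0.3] w 0.998 g 0.0 q [-0.12  0.05  1.61  0.    1.48 -0.12]
bottle [(0.75, [238, 168, 264, 239]), (0.92, [245, 176, 271, 239])]
stand [(0.6, [220, 176, 319, 280]), (0.38, [332, 206, 363, 241]), (0.81, [201, 175, 276, 268])]
tray [(0.74, [284, 160, 357, 198]), (0.73, [184, 308, 296, 383])]
bottle (array([0.51566875, 0.00355359, 0.36894018]), np.float64(0.08674725890159607))
tray (array([0.5279571 , 0.33684746, 0.27138032]), np.float64(0.40134501457214355)) [(array([0.52747869, 0.33789733, 0.27206592]), np.float64(0.6319374442100525)), (array([0.52831331, 0.33668232, 0.26736013]), np.float64(0.16981995105743408))]
```

View pics/s1.png

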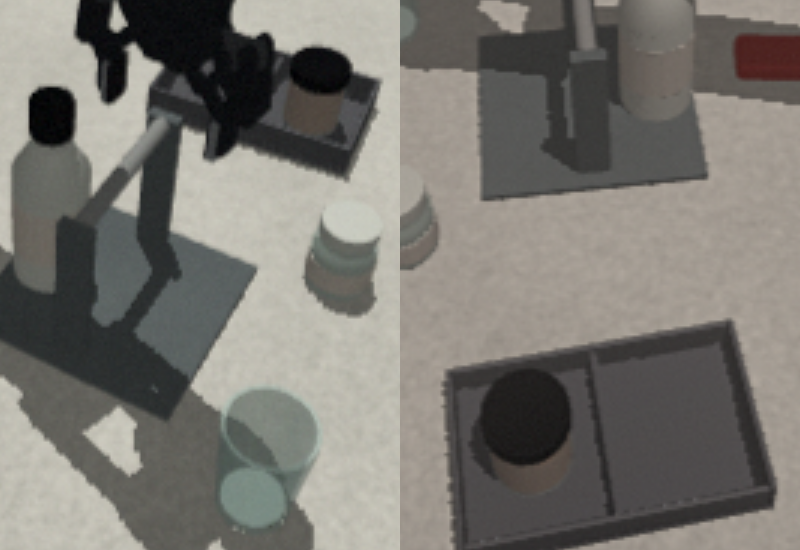

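The bottle, stand and tray are all visible. The gripper hides the tray's near end in the scene view, and the side view shows the empty compartment at about crop (680,420). The move was refused because every row needs all its keys, so I'm resending it.

>>> {"op": "apply_moves", "data": {"series": [{"jaw": 0, "dx": 0, "dy": 0, "dz": -40, "turn": 0.12}, {"jaw": 0, "dx": 0, "dy": 0, "dz": -85, "turn": 0.24}, {"jaw": 0, "dx": 0, "dy": -40, "dz": -85, "turn": 0.36}, {"jaw": 0, "dx": 0, "dy": -80, "dz": -85, "turn": 0.48}, {"jaw": 0, "dx": 0, "dy": -110, "dz": -85, "turn": 0.6}]}}

```text
time: 1.77
tool_pos: [0.5139, -0.0, 0.303]
tool_rot: [0.001, 0.886, 0.464, 0.001]
contact_force: [-0.2, 0.4, -0.6]
gripper_width: 1.003
grasp_force: 0.0
```

>>> {"op": "apply_moves", "data": {"series": [{"jaw": 0, "dx": 0, "dy": 0, "dz": 0, "turn": 0.12}, {"jaw": 0, "dx": 0, "dy": 0, "dz": 0, "turn": 0.24}, {"jaw": 0, "dx": 0, "dy": 0, "dz": 0, "turn": 0.36}, {"jaw": 0, "dx": 0, "dy": 0, "dz": 0, "turn": 0.48}, {"jaw": 0, "dx": 0, "dy": 0, "dz": 0, "turn": 0.6}]}}

```text
time: 2.18
tool_pos: [0.5149, 0.0, 0.3017]
tool_rot: [0.0, 0.983, 0.181, 0.0]
contact_force: [0.1, 0.4, 0.6]
gripper_width: 0.997
grasp_force: 0.0
```

>>> {"op": "apply_moves", "data": {"series": [{"jaw": 0, "dx": 0, "dy": 0, "dz": 0, "turn": 0.12}, {"jaw": 0, "dx": 0, "dy": 0, "dz": 0, "turn": 0.17}, {"jaw": 0, "dx": 0, "dy": 0, "dz": 0, "turn": 0.17}]}}

```text
time: 2.43
tool_pos: [0.5149, -0.0, 0.3016]
tool_rot: [0.0, 0.995, 0.1, 0.0]
contact_force: [0.2, 0.7, 0.5]
gripper_width: 1.001
grasp_force: 0.0
```

```bash
cat > m2.py <<'E'
from h import *;import pickle;from st import *
from plant import grab_frame,spotter
s=show()
w=grab_frame("wrist");cv2.imwrite("pics/w2.png",w["pixels"][:,:,::-1])
o=spotter.outline_of(w,"bottle");print([(round(float(x["conf"]),2),[int(v) for v in x["extent"]]) for x in o[:2]])
fc=grab_frame("scene");fs=grab_frame("side");
for nm,f in(("w",w),("c",fc),("s",fs)):
    o=spotter.outline_of(f,"bottle_cap");t=spotter.outline_of(f,"tray")
    print(nm,[(round(float(x["conf"]),2),[int(v) for v in x["extent"]]) for x in o[:2]],[(round(float(x["conf"]),2),[int(v) for v in x["extent"]]) for x in t[:2]])
    if t and nm!="w": print(fit([(f,t[0]["region"],None)],M["tray"],[[.53,.337,.27],[.53,.33,0.1]]))
    # black cap silhouette near predicted
    r=render(f,[cyl(19,161,195)],[.5155,.002,0]);
    v,u=np.nonzero(r>.5)
    if len(u):
        print(" pred cap",u.mean().round(1),v.mean().round(1))
        g=f["pixels"].max(2)<45; n,l,S,C=cv2.connectedComponentsWithStats(g.astype(np.uint8))
        i=[j for j in range(1,n) if S[j,4]>60 and np.hypot(*(C[j]-[u.mean(),v.mean()]))<25]
        print(" dark",[(C[j].round(1),S[j]) for j in i])
E
python3 m2.py
```

```text
t 2.43 pos [ 0.5149 -0.      0.3016] yaw_y -1.3708 tilt [ 0.0002 -0.    ] F [0.2 0.7 0.5] w 1.001 g 0.0 q [-0.14 -0.25  1.75  0.    1.64  1.23]
[(0.71, [224, 119, 288, 204])]
w [(0.72, [224, 119, 285, 205]), (0.66, [1, 0, 90, 167])] [(0.94, [0, 1, 91, 167])]
 pred cap 258.4 175.2
 dark [(array([255.4, 178.1]), array([ 236,  156,   37,   45, 1209], dtype=int32))]
c [(0.91, [238, 170, 264, 239])] [(0.59, [281, 150, 358, 195])]
(array([0.5264697 , 0.33786583, 0.2474391 ]), np.float64(0.2710035443305969))
 pred cap 249.6 182.2
 dark [(array([250. , 178.3]), array([243, 169,  15,  20, 255], dtype=int32))]
s [(0.95, [246, 173, 274, 239]), (0.69, [240, 124, 292, 172])] [(0.7, [185, 306, 297, 383])]
(array([0.52808018, 0.33674888, 0.2711153 ]), np.float64(0.16479873657226562))
 pred cap 258.4 186.3
 dark [(array([258.9, 185. ]), array([253, 176,  13,  19, 222], dtype=int32))]
```

View pics/w2.png

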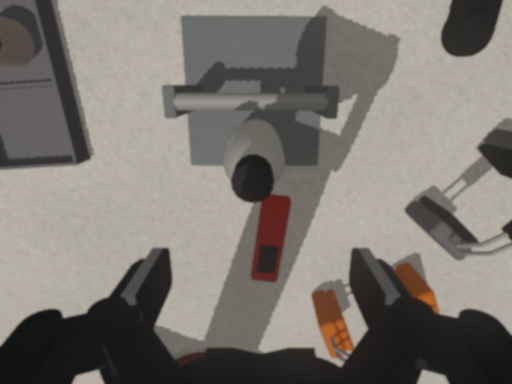

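The wrist view looks straight down. The cap is at (252,178), the bar runs from (175,101) to (327,101), the muffs are at the right edge (470,210), and the tray is at upper left.

```bash
cat > m3.py <<'E'
from h import *;import pickle;from st import *
from plant import grab_frame,spotter
s=show();F={c:grab_frame(c) for c in("wrist","scene","side")}
seeds={"wrist":(255,178),"scene":(250,178),"side":(259,185)}
ob=[]
for c,f in F.items():
    n,l,S,C=cv2.connectedComponentsWithStats((f["pixels"].max(2)<50).astype(np.uint8))
    ob.append((f,l==l[seeds[c][1],seeds[c][0]],None))
cap=[cyl(19,161,195)]
print("cap all",fit(ob,cap,[[.5155,.002,0]]));
for o in ob:print("  one",fit([o],cap,[[.5155,.002,0]]))
so=[]
for c,f in F.items():
    st=spotter.outline_of(f,"stand");bt=spotter.outline_of(f,"bottle")
    if not st: continue
    ig=cv2.dilate(bt[0]["region"].astype(np.uint8),np.ones((5,5)))>0 if bt else None
    so.append((f,st[0]["region"],ig));print(c,"stand",fit(so[-1:],M["stand"],[[.578,.02,.2]]))
print("stand all",fit(so,M["stand"],[[.578,.02,.2]]))
t=spotter.outline_of(F["wrist"],"tray");print("tray w",fit([(F["wrist"],t[0]["region"],None)],M["tray"],[[.527,.337,.26]]))
E
python3 m3.py
```

```text
t 2.93 pos [0.515  0.     0.3015] yaw_y -1.3698 tilt [0. 0.] F [-0.5 -0.1 -0.6] w 1.001 g 0.0 q [-0.14 -0.25  1.75  0.    1.64  1.23]
cap all (array([0.51146874, 0.00622749, 0.02067814]), np.float64(0.24282068014144897))
  one (array([0.51101675, 0.00641538, 0.03319301]), np.float64(0.14093148708343506))
  one (array([0.50544873, 0.0136493 , 0.26304442]), np.float64(0.12064170837402344))
  one (array([ 0.51492916, -0.00357042,  0.16390112]), np.float64(0.18674832582473755))
wrist stand (array([0.57741093, 0.02126807, 0.19144104]), np.float64(0.015337347984313965))
scene stand (array([0.57501814, 0.02148284, 0.19582592]), np.float64(0.05741220712661743))
side stand (array([0.57966008, 0.01961764, 0.19470708]), np.float64(0.0312156081199646))
stand all (array([0.57784613, 0.0211469 , 0.19535099]), np.float64(0.042123693972826004))
tray w (array([0.52850453, 0.33751124, 0.26311688]), np.float64(0.12404137849807739))
```

The views disagree because the bottle stands on the 8 mm plate. I'll refit with that height.

```bash
cat > m4.py <<'E'
from h import *;from st import *
from plant import grab_frame,spotter
s=show();ob=[]
for c in("wrist","scene","side"):
    f=grab_frame(c);b=spotter.outline_of(f,"bottle");st=spotter.outline_of(f,"stand")
    ig=(cv2.dilate(st[0]["region"].astype(np.uint8),np.ones((3,3)))>0)&~b[0]["region"]
    ob.append((f,b[0]["region"],ig));print(c,fit(ob[-1:],M["bottle"],[[.513,.004,0]],z=.008))
q,e=fit(ob,M["bottle"],[[.513,.004,0]],z=.008);print(q,e,to(s,[q[0],q[1],.188]))
E
python3 m4.py
```

```text
t 3.43 pos [0.515  0.     0.3015] yaw_y -1.37 tilt [-0.  0.] F [0.1 0.4 0.3] w 1.004 g 0.0 q [-0.14 -0.25  1.75  0.    1.64  1.23]
wrist (array([0.51508746, 0.00706866, 0.05839262]), np.float64(0.011188149452209473))
scene (array([0.51528356, 0.0049758 , 0.05205095]), np.float64(0.034645020961761475))
side (array([0.5149883 , 0.00518132, 0.19836325]), np.float64(0.026893794536590576))
[0.51479059 0.0065466  0.14336452] 0.029419520869851112 [  1.1  -6.4 113.5]
```

>>> {"op": "apply_moves", "data": {"series": [{"jaw": 0, "dx": 1, "dy": -6, "dz": 30, "turn": 0}, {"jaw": 0, "dx": 1, "dy": -6, "dz": 60, "turn": 0}, {"jaw": 0, "dx": 1, "dy": -6, "dz": 90, "turn": 0}, {"jaw": 0, "dx": 1, "dy": -6, "dz": 111, "turn": 0}, {"jaw": 0, "dx": 1, "dy": -6, "dz": 111, "turn": 0}]}}

```text
time: 4.3
tool_pos: [0.5113, 0.0066, 0.1845]
tool_rot: [-0.001, 0.995, 0.1, -0.005]
contact_force: [-1.5, 0.4, -0.4]
gripper_width: 1.001
grasp_force: 0.0
```

>>> {"op": "apply_moves", "data": {"series": [{"jaw": 0.4, "dx": 0, "dy": 0, "dz": 0, "turn": 0}, {"jaw": 0.5, "dx": 0, "dy": 0, "dz": 0, "turn": 0}, {"jaw": 0.6, "dx": 0, "dy": 0, "dz": 0, "turn": 0}, {"jaw": 0.8, "dx": 0, "dy": 0, "dz": 0, "turn": 0}, {"jaw": 1, "dx": 0, "dy": 0, "dz": 0, "turn": 0}]}}

```text
time: 4.72
tool_pos: [0.5157, 0.006, 0.1923]
tool_rot: [0.0, 0.995, 0.1, 0.001]
contact_force: [-0.6, -0.6, 0.3]
gripper_width: 0.299
grasp_force: 0.0
```

>>> {"op": "apply_moves", "data": {"series": [{"jaw": 1, "dx": 0, "dy": 0, "dz": 0, "turn": 0}, {"jaw": 1, "dx": 0, "dy": 0, "dz": 0, "turn": 0}, {"jaw": 1, "dx": 0, "dy": 0, "dz": 0, "turn": 0}]}}

```text
time: 4.97
tool_pos: [0.5148, 0.0061, 0.1907]
tool_rot: [0.0, 0.995, 0.1, 0.0]
contact_force: [0.9, 0.8, 0.7]
gripper_width: -0.001
grasp_force: 0.0
```

The jaws shut on nothing, so I need to look.

Run:
```python
from h import *;from st import *
from plant import grab_frame,spotter
show();I=[]
for c,y,x in(("scene",420,550),("side",380,560)):
    f=grab_frame(c);b=spotter.outline_of(f,"bottle");print(c,[(round(float(t["conf"]),2),t["extent"]) for t in b[:2]])
    I.append(cv2.resize(f["pixels"][:,:,::-1],None,fx=3,fy=3,interpolation=cv2.INTER_CUBIC)[y:y+450,x:x+400])
cv2.imwrite("pics/s3.png",np.hstack(I))
```

```text
t 4.97 pos [0.5148 0.0061 0.1907] yaw_y -1.3701 tilt [ 0.0003 -0.0001] F [0.9 0.8 0.7] w -0.001 g 0.0 q [-0.13 -0.2   1.89 -0.    1.45  1.24]
scene [(0.6, [238.8, 171.4, 259.5, 236.7])]
side [(0.83, [244.5, 179.4, 270.1, 237.7])]
```

View pics/s3.png

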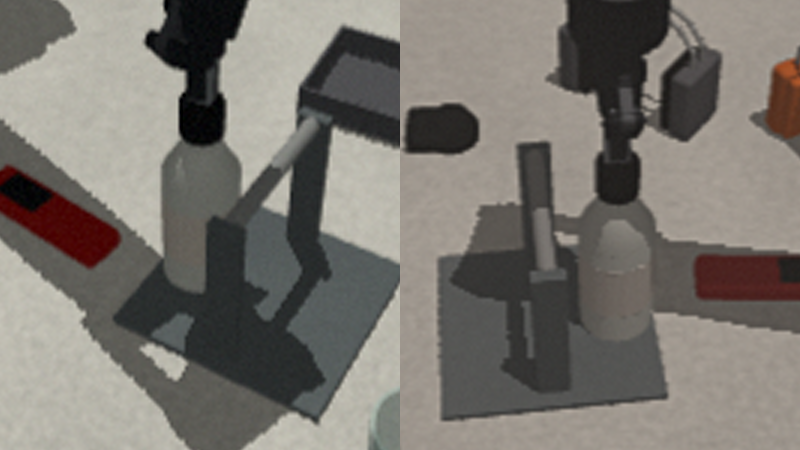

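The shut fingers end right at the cap's top, and the bottle still stands. I'll check the fingertip height and bottle position from the images.

Run:
```python
from h import *;from st import *
from plant import grab_frame,spotter
s=show();ob=[]
for c in("scene","side"):
    f=grab_frame(c)
    for z in(.17,.18,.19,.2,.21): print(c,z,proj(f,np.array([[.515,.006,z]])).round(1))
    b=spotter.outline_of(f,"bottle");st=spotter.outline_of(f,"stand")
    ig=(cv2.dilate(st[0]["region"].astype(np.uint8),np.ones((3,3)))>0)&~b[0]["region"]
    ob.append((f,b[0]["region"],ig));print(fit(ob[-1:],M["bottle"],[[.513,.004,0]],z=.008))
print(fit(ob,M["bottle"],[[.513,.004,0]],z=.008))
```

```text
t 5.17 pos [0.5147 0.0061 0.1905] yaw_y -1.37 tilt [-0.0001 -0.    ] F [-0.4  0.1 -1. ] w -0.0 g 0.0 q [-0.13 -0.2   1.89 -0.    1.45  1.24]
scene 0.17 [[250.5 183.7]]
scene 0.18 [[250.5 180.6]]
scene 0.19 [[250.6 177.5]]
scene 0.2 [[250.6 174.2]]
scene 0.21 [[250.7 170.9]]Traceback (most recent call last):
  File "<stdin>", line 8, in <module>
IndexError: list index out of range
```

>>> {"op": "apply_moves", "data": {"series": [{"jaw": 1, "dx": 0, "dy": 0, "dz": -15, "turn": 0}, {"jaw": 1, "dx": 0, "dy": 0, "dz": -30, "turn": 0}, {"jaw": 1, "dx": 0, "dy": 0, "dz": -45, "turn": 0}, {"jaw": 1, "dx": 0, "dy": 0, "dz": -60, "turn": 0}, {"jaw": 1, "dx": 0, "dy": 0, "dz": -60, "turn": 0}]}}

```text
time: 5.73
tool_pos: [0.5164, 0.0059, 0.2543]
tool_rot: [0.001, 0.995, 0.1, 0.003]
contact_force: [0.3, 1.0, 2.0]
gripper_width: 0.001
grasp_force: 0.0
```

Run:
```python
from h import *;from st import *
from plant import grab_frame,spotter
s=show();ob=[];I=[]
for c in("scene","side"):
    f=grab_frame(c);b=[]
    for _ in range(3):
        b=b or spotter.outline_of(f,"bottle")
    if b:ob.append((f,b[0]["region"],None));print(fit(ob[-1:],M["bottle"],[[.513,.004,0]],z=.008),b[0]["extent"])
    p=proj(f,np.array([[.515,.006,z] for z in(.19,.203,.21,.23,.25,.27)]));print(c,p.round(1).tolist())
    u,v=p[2].astype(int);im=f["pixels"][v-45:v+30,u-33:u+33,::-1];im=cv2.resize(im,None,fx=6,fy=6,interpolation=cv2.INTER_CUBIC)
    for q in p: cv2.circle(im,tuple(((q-[u-33,v-45]+.5)*6).astype(int)),3,(0,255,0),-1)
    I.append(im)
cv2.imwrite("pics/s4.png",np.hstack(I))
```

```text
t 5.73 pos [0.5164 0.0059 0.2543] yaw_y -1.37 tilt [ 0.0061 -0.0008] F [0.3 1.  2. ] w 0.001 g 0.0 q [-0.13 -0.23  1.82  0.    1.55  1.24]
(array([0.51274106, 0.00687671, 0.01615078]), np.float64(0.19284623861312866)) [238.4, 168.0, 263.0, 239.3]
scene [[250.6, 177.5], [250.6, 173.2], [250.7, 170.9], [250.7, 164.2], [250.8, 157.3], [250.9, 150.1]]
(array([0.51544623, 0.00532715, 0.33548423]), np.float64(0.06391948461532593)) [246.1, 176.9, 271.3, 239.0]
side [[258.4, 183.8], [258.5, 180.0], [258.5, 177.9], [258.6, 171.7], [258.7, 165.3], [258.7, 158.8]]
```

View pics/s4.png

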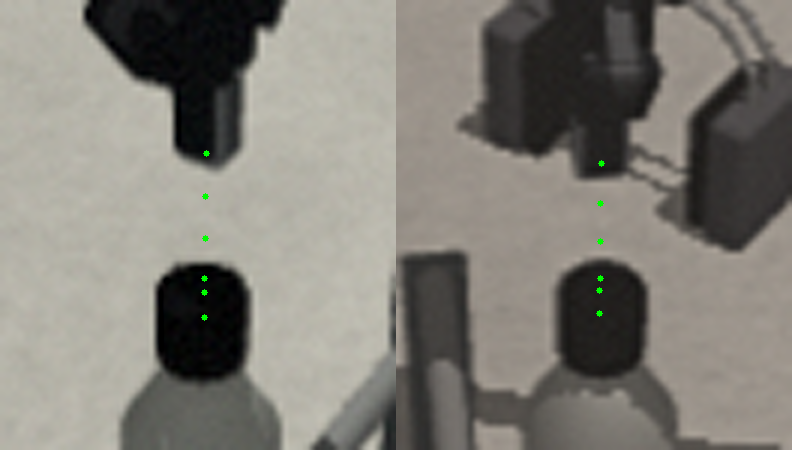

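The fit shows the shut fingertips at about z 0.267 while the reported TCP is 0.254. So the tool's real z is about 32 mm higher than reported, and x and y agree. I'll open and descend by that much more.

>>> {"op": "apply_moves", "data": {"series": [{"jaw": 0, "dx": 0, "dy": 0, "dz": 0, "turn": 0}, {"jaw": 0, "dx": 0, "dy": 0, "dz": 0, "turn": 0}, {"jaw": 0, "dx": 0, "dy": 0, "dz": 0, "turn": 0}, {"jaw": 0, "dx": 0, "dy": 0, "dz": 0, "turn": 0}, {"jaw": 0, "dx": 0, "dy": 0, "dz": 0, "turn": 0}]}}

```text
time: 6.35
tool_pos: [0.5147, 0.0061, 0.2502]
tool_rot: [-0.0, 0.995, 0.1, -0.0]
contact_force: [-0.0, 0.3, -0.4]
gripper_width: 0.705
grasp_force: 0.0
```

>>> {"op": "apply_moves", "data": {"series": [{"jaw": 0, "dx": 0, "dy": 0, "dz": 25, "turn": 0}, {"jaw": 0, "dx": 0, "dy": 0, "dz": 50, "turn": 0}, {"jaw": 0, "dx": 0, "dy": 0, "dz": 72, "turn": 0}, {"jaw": 0, "dx": 0, "dy": 0, "dz": 90, "turn": 0}, {"jaw": 0, "dx": 0, "dy": 0, "dz": 92, "turn": 0}]}}

```text
time: 6.77
tool_pos: [0.5121, 0.0064, 0.1541]
tool_rot: [-0.001, 0.995, 0.1, -0.004]
contact_force: [-0.7, 0.4, -1.0]
gripper_width: 1.001
grasp_force: 0.0
```

>>> {"op": "apply_moves", "data": {"series": [{"jaw": 0.2, "dx": 0, "dy": 0, "dz": 0, "turn": 0}, {"jaw": 0.4, "dx": 0, "dy": 0, "dz": 0, "turn": 0}, {"jaw": 0.5, "dx": 0, "dy": 0, "dz": 0, "turn": 0}, {"jaw": 0.6, "dx": 0, "dy": 0, "dz": 0, "turn": 0}, {"jaw": 0.7, "dx": 0, "dy": 0, "dz": 0, "turn": 0}]}}

```text
time: 7.18
tool_pos: [0.5161, 0.0061, 0.1607]
tool_rot: [0.0, 0.995, 0.1, 0.002]
contact_force: [0.0, 1.7, 4.6]
gripper_width: 0.427
grasp_force: 60.3
```

>>> {"op": "apply_moves", "data": {"series": [{"jaw": 1, "dx": 0, "dy": 0, "dz": 0, "turn": 0}, {"jaw": 1, "dx": 0, "dy": 0, "dz": 0, "turn": 0}, {"jaw": 1, "dx": 0, "dy": 0, "dz": 0, "turn": 0}]}}

```text
time: 7.43
tool_pos: [0.5161, 0.0061, 0.1607]
tool_rot: [0.0, 0.995, 0.1, 0.002]
contact_force: [-0.2, 0.9, 5.6]
gripper_width: 0.427
grasp_force: 60.5
```

Cap gripped at 36 mm with 60 N. Next: lift, back off from the posts, and carry to the tray.

>>> {"op": "apply_moves", "data": {"series": [{"jaw": 1, "dx": 0, "dy": 0, "dz": -8, "turn": 0}, {"jaw": 1, "dx": -4, "dy": 0, "dz": -25, "turn": 0}, {"jaw": 1, "dx": -12, "dy": 0, "dz": -45, "turn": 0}, {"jaw": 1, "dx": -22, "dy": 0, "dz": -62, "turn": 0}, {"jaw": 1, "dx": -30, "dy": -8, "dz": -70, "turn": 0}]}}

```text
time: 7.85
tool_pos: [0.4839, 0.0069, 0.2306]
tool_rot: [0.001, 0.995, 0.1, 0.001]
contact_force: [0.7, -0.2, -2.3]
gripper_width: 0.424
grasp_force: 60.2
```

>>> {"op": "apply_moves", "data": {"series": [{"jaw": 1, "dx": 0, "dy": -16, "dz": 0, "turn": 0}, {"jaw": 1, "dx": 0, "dy": -38, "dz": 0, "turn": 0}, {"jaw": 1, "dx": 0, "dy": -62, "dz": 0, "turn": 0}, {"jaw": 1, "dx": 0, "dy": -86, "dz": 0, "turn": 0}, {"jaw": 1, "dx": 4, "dy": -110, "dz": 0, "turn": 0}]}}

```text
time: 8.27
tool_pos: [0.4644, 0.1172, 0.2278]
tool_rot: [0.0, 0.995, 0.1, -0.001]
contact_force: [0.6, 0.7, -2.9]
gripper_width: 0.427
grasp_force: 60.4
```

>>> {"op": "apply_moves", "data": {"series": [{"jaw": 1, "dx": 7, "dy": -24, "dz": 0, "turn": 0}, {"jaw": 1, "dx": 15, "dy": -50, "dz": 0, "turn": 0}, {"jaw": 1, "dx": 23, "dy": -76, "dz": 0, "turn": 0}, {"jaw": 1, "dx": 31, "dy": -102, "dz": 0, "turn": 0}, {"jaw": 1, "dx": 38, "dy": -126, "dz": 0, "turn": 0}]}}

```text
time: 8.68
tool_pos: [0.4772, 0.2488, 0.2278]
tool_rot: [0.0, 0.995, 0.1, -0.001]
contact_force: [0.5, -0.5, -2.3]
gripper_width: 0.426
grasp_force: 60.4
```

>>> {"op": "apply_moves", "data": {"series": [{"jaw": 1, "dx": 5, "dy": -24, "dz": 0, "turn": 0}, {"jaw": 1, "dx": 9, "dy": -46, "dz": 0, "turn": 0}, {"jaw": 1, "dx": 12, "dy": -64, "dz": 0, "turn": 0}, {"jaw": 1, "dx": 12, "dy": -75, "dz": 0, "turn": 0}, {"jaw": 1, "dx": 12, "dy": -75, "dz": 0, "turn": 0}]}}

```text
time: 9.1
tool_pos: [0.4737, 0.3247, 0.2277]
tool_rot: [0.0, 0.995, 0.101, -0.001]
contact_force: [-0.2, -0.7, -2.6]
gripper_width: 0.425
grasp_force: 60.6
```

```bash
cat > m5.py <<'E'
from h import *;from st import *
from plant import grab_frame,spotter
s=show();print("to free",to(s,[.476,.323,.158]))
I=[]
for c,y,x in(("side",0,0),("scene",0,0)):
    f=grab_frame(c);t=spotter.outline_of(f,"tray");b=spotter.outline_of(f,"bottle")
    if t and b:
        print(c,"tray",fit([(f,t[0]["region"],b[0]["region"])],M["tray"],[[.528,.337,.263]]))
        print(c,"bottle",fit([(f,b[0]["region"],None)],M["bottle"],[[.476,.323,0]],z=s["tool_pos"][2]-.153))
    im=f["pixels"][:,:,::-1].copy()
    u,v=proj(f,np.array([[.476,.323,.1]]))[0].astype(int);u=np.clip(u,70,441);v=np.clip(v,80,303)
    I.append(cv2.resize(im[v-80:v+80,u-65:u+65],None,fx=3,fy=3,interpolation=cv2.INTER_CUBIC))
import sys
cv2.imwrite(sys.argv[1],np.hstack(I))
E
python3 m5.py pics/s5.png
```

```text
t 9.1 pos [0.4737 0.3247 0.2277] yaw_y -1.3676 tilt [-0.0018 -0.0005] F [-0.2 -0.7 -2.6] w 0.425 g 60.6 q [ 0.47 -0.07  1.72  0.    1.5   1.84]
to free [ 2.1  2.2 69.7]
side tray (array([0.52852478, 0.33757903, 0.26063516]), np.float64(0.20397073030471802))
side bottle (array([ 0.47210821,  0.32475396, -0.0452118 ]), np.float64(0.3024408221244812))
scene tray (array([0.52860858, 0.33704583, 0.24381163]), np.float64(0.225608229637146))
scene bottle (array([0.47160991, 0.32469251, 0.151008  ]), np.float64(0.1517624855041504))
```

View pics/s5.png

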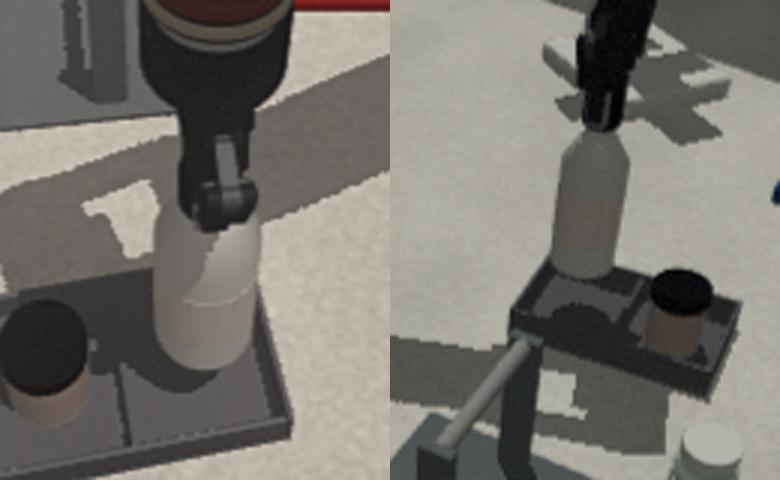

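The bottle hangs upright over the empty compartment, with the divider and jar clear. I'll lower it.

>>> {"op": "apply_moves", "data": {"series": [{"jaw": 1, "dx": 3, "dy": 2, "dz": 12, "turn": 0}, {"jaw": 1, "dx": 3, "dy": 2, "dz": 28, "turn": 0}, {"jaw": 1, "dx": 3, "dy": 2, "dz": 44, "turn": 0}, {"jaw": 1, "dx": 3, "dy": 2, "dz": 58, "turn": 0}, {"jaw": 1, "dx": 3, "dy": 2, "dz": 64, "turn": 0}]}}

```text
time: 9.82
tool_pos: [0.4767, 0.3208, 0.1609]
tool_rot: [0.001, 0.995, 0.1, -0.002]
contact_force: [-1.5, -0.0, -2.3]
gripper_width: 0.428
grasp_force: 60.6
```

>>> {"op": "apply_moves", "data": {"series": [{"jaw": 1, "dx": 0, "dy": 0, "dz": 2, "turn": 0}, {"jaw": 1, "dx": 0, "dy": 0, "dz": 4, "turn": 0}, {"jaw": 1, "dx": 0, "dy": 0, "dz": 4, "turn": 0}]}}

```text
time: 10.07
tool_pos: [0.4783, 0.3222, 0.1609]
tool_rot: [-0.0, 0.995, 0.1, 0.0]
contact_force: [-0.3, -0.1, -2.2]
gripper_width: 0.427
grasp_force: 60.6
```

>>> {"op": "apply_moves", "data": {"series": [{"jaw": 1, "dx": 0, "dy": 0, "dz": 1, "turn": 0}, {"jaw": 1, "dx": 0, "dy": 0, "dz": 2, "turn": 0}, {"jaw": 1, "dx": 0, "dy": 0, "dz": 3, "turn": 0}, {"jaw": 1, "dx": 0, "dy": 0, "dz": 3, "turn": 0}]}}

```text
time: 10.4
tool_pos: [0.4781, 0.3222, 0.1578]
tool_rot: [-0.0, 0.995, 0.1, 0.0]
contact_force: [0.6, -0.1, -1.9]
gripper_width: 0.426
grasp_force: 60.7
```

>>> {"op": "apply_moves", "data": {"series": [{"jaw": 1, "dx": 0, "dy": 0, "dz": 1, "turn": 0}, {"jaw": 1, "dx": 0, "dy": 0, "dz": 2, "turn": 0}, {"jaw": 1, "dx": 0, "dy": 0, "dz": 2, "turn": 0}]}}

```text
time: 10.65
tool_pos: [0.4789, 0.3226, 0.1578]
tool_rot: [-0.0, 0.995, 0.1, 0.001]
contact_force: [-1.1, -0.5, 4.0]
gripper_width: 0.425
grasp_force: 61.6
```

Floor contact. Releasing.

>>> {"op": "apply_moves", "data": {"series": [{"jaw": 0.5, "dx": 0, "dy": 0, "dz": 0, "turn": 0}, {"jaw": 0.4, "dx": 0, "dy": 0, "dz": 0, "turn": 0}, {"jaw": 0.2, "dx": 0, "dy": 0, "dz": 0, "turn": 0}, {"jaw": 0, "dx": 0, "dy": 0, "dz": 0, "turn": 0}, {"jaw": 0, "dx": 0, "dy": 0, "dz": 0, "turn": 0}]}}

```text
time: 11.07
tool_pos: [0.4779, 0.3221, 0.1553]
tool_rot: [0.0, 0.995, 0.1, -0.0]
contact_force: [-0.5, 0.7, 1.5]
gripper_width: 0.989
grasp_force: 0.0
```

>>> {"op": "apply_moves", "data": {"series": [{"jaw": 0, "dx": 0, "dy": 0, "dz": -10, "turn": 0}, {"jaw": 0, "dx": 0, "dy": 0, "dz": -30, "turn": 0}, {"jaw": 0, "dx": 0, "dy": 0, "dz": -60, "turn": 0}, {"jaw": 0, "dx": 0, "dy": 0, "dz": -95, "turn": 0}, {"jaw": 0, "dx": 0, "dy": 0, "dz": -130, "turn": 0}]}}

```text
time: 11.48
tool_pos: [0.4775, 0.3219, 0.287]
tool_rot: [0.0, 0.995, 0.1, -0.0]
contact_force: [0.8, 1.0, -0.1]
gripper_width: 1.002
grasp_force: 0.0
```

```bash
cat > m6.py <<'E'
from h import *;from st import *
from plant import grab_frame,spotter
s=show();ob=[];mo=[]
for c in("scene","side"):
    f=grab_frame(c);b=spotter.outline_of(f,"bottle")
    if b: print(c,"bottle",fit([(f,b[0]["region"],None)],M["bottle"],[[.478,.322,0]],z=.005))
    for e in spotter.outline_of(f,"earmuffs"):
        m=e["region"];px=np.median(f["pixels"][m],0);print(c,px,e["conf"])
        if px[0]-px[2]<40: mo.append((f,m,None));break
q,e=fit(mo,M["muffs"],[[.5116,-.317,-.522]]);print("muffs",q,e,[fit([o],M["muffs"],[q]) for o in mo])
print("to muffs hover",to(s,[q[0],q[1],.33]))
E
python3 m6.py
```

```text
t 11.48 pos [0.4775 0.3219 0.287 ] yaw_y -1.37 tilt [-0.0009 -0.0004] F [ 0.8  1.  -0.1] w 1.002 g 0.0 q [ 0.46 -0.1   1.64  0.    1.6   1.83]
scene bottle (array([0.47347785, 0.32827658, 0.32246031]), np.float64(0.06651943922042847))
scene [32. 32. 33.] 0.76
side bottle (array([0.47782807, 0.32256354, 0.23180397]), np.float64(0.053260743618011475))
side [129.5  70.   42. ] 0.69
side [68. 64. 62.] 0.48
muffs [ 0.5108616  -0.31562326 -0.53661606] 0.5437079668045044 [(array([ 0.50896533, -0.31476432, -0.53666632]), np.float64(0.1319812536239624)), (array([ 0.54203679, -0.37682831,  0.0373194 ]), np.float64(0.9272065758705139))]
to muffs hover [-94.5 631.4 -42.8]
```

The bottle stands in the compartment. Going over to the ear defenders.

>>> {"op": "apply_moves", "data": {"series": [{"jaw": 0, "dx": -2, "dy": 15, "dz": -5, "turn": 0.05}, {"jaw": 0, "dx": -6, "dy": 50, "dz": -10, "turn": 0.1}, {"jaw": 0, "dx": -12, "dy": 90, "dz": -10, "turn": 0.15}, {"jaw": 0, "dx": -18, "dy": 130, "dz": -10, "turn": 0.2}, {"jaw": 0, "dx": -24, "dy": 170, "dz": -10, "turn": 0.2}]}}

```text
time: 12.2
tool_pos: [0.4873, 0.1492, 0.2934]
tool_rot: [0.0, 1.0, 0.0, -0.002]
contact_force: [0.6, -0.4, -0.1]
gripper_width: 1.0
grasp_force: 0.0
```

```bash
python3 -c "
from st import *
s=show();print(to(s,[.511,-.316,.297]))"
```

```text
t 12.2 pos [0.4873 0.1492 0.2934] yaw_y -1.5705 tilt [-0.0033 -0.0006] F [ 0.6 -0.4 -0.1] w 1.0 g 0.0 q [ 0.15 -0.26  1.78 -0.    1.63  1.72]
[ 23.6 465.2  -3.4]
```

>>> {"op": "apply_moves", "data": {"series": [{"jaw": 0, "dx": 0, "dy": 40, "dz": 0, "turn": 0}, {"jaw": 0, "dx": 0, "dy": 80, "dz": 0, "turn": 0}, {"jaw": 0, "dx": 0, "dy": 120, "dz": 0, "turn": 0}, {"jaw": 0, "dx": 0, "dy": 160, "dz": 0, "turn": 0}, {"jaw": 0, "dx": 0, "dy": 200, "dz": 0, "turn": 0}]}}

```text
time: 12.62
tool_pos: [0.4873, -0.0509, 0.2935]
tool_rot: [-0.0, 1.0, 0.0, -0.001]
contact_force: [1.7, -0.1, -0.0]
gripper_width: 1.0
grasp_force: 0.0
```

>>> {"op": "apply_moves", "data": {"series": [{"jaw": 0, "dx": 6, "dy": 40, "dz": 0, "turn": 0.1}, {"jaw": 0, "dx": 12, "dy": 80, "dz": 0, "turn": 0.2}, {"jaw": 0, "dx": 18, "dy": 120, "dz": 0, "turn": 0.3}, {"jaw": 0, "dx": 24, "dy": 160, "dz": 0, "turn": 0.4}, {"jaw": 0, "dx": 24, "dy": 200, "dz": 0, "turn": 0.5}]}}

```text
time: 13.03
tool_pos: [0.5122, -0.2509, 0.293]
tool_rot: [-0.001, 0.968, -0.249, -0.002]
contact_force: [1.3, 0.2, -0.2]
gripper_width: 1.002
grasp_force: 0.0
```

```bash
cat > m7.py <<'E'
from h import *;from st import *
from plant import grab_frame,spotter
s=show();mo=[]
for c in("wrist","scene","side"):
    f=grab_frame(c)
    for n in("earmuffs","earmuffs_top"):
        ok=0
        for e in spotter.outline_of(f,n):
            m=e["region"];px=np.median(f["pixels"][m],0);r=render(f,M["muffs"],[.511,-.316,-.537])>.5
            iou=(r&m).sum()/(r|m).sum();print(c,px,round(e["conf"],2),e["extent"],"iou",round(iou,2))
            if iou>.4: mo.append((f,m,None));ok=1;break
        if ok:break
    if c=="wrist":cv2.imwrite("pics/w3.png",f["pixels"][:,:,::-1])
q,e=fit(mo,M["muffs"],[[.511,-.316,-.53]]);print("muffs",q,e)
for o in mo:print(fit([o],M["muffs"],[q]))
print("to muffs",to(s,[q[0],q[1],.118]))
E
python3 m7.py
```

```text
t 13.03 pos [ 0.5122 -0.2509  0.293 ] yaw_y -2.075 tilt [-0.0028  0.0022] F [ 1.3  0.2 -0.2] w 1.002 g 0.0 q [-0.59 -0.11  1.65  0.    1.61  1.49]
wrist [107.  63.  37.] 0.87 [274.3, 216.1, 371.8, 347.0] iou 0.0
wrist [69. 67. 65.] 0.57 [273.4, 44.6, 344.7, 198.2] iou 0.9
scene [34. 35. 35.] 0.91 [125.7, 252.4, 170.9, 351.2] iou 0.85
side [91. 52. 32.] 0.9 [307.5, 135.8, 361.6, 197.2] iou 0.0
side [49. 47. 46.] 0.84 [237.8, 117.1, 293.8, 175.1] iou 0.78
muffs [ 0.51175738 -0.31652961 -0.52215241] 0.15602664649486542
(array([ 0.511478  , -0.31604701, -0.53068643]), np.float64(0.10494488477706909))
(array([ 0.50884445, -0.31487129, -0.529414  ]), np.float64(0.1470966935157776))
(array([ 0.51483517, -0.32235051, -0.47632979]), np.float64(0.14835375547409058))
to muffs [ 32.   57.8 174.9]
```

View pics/w3.png

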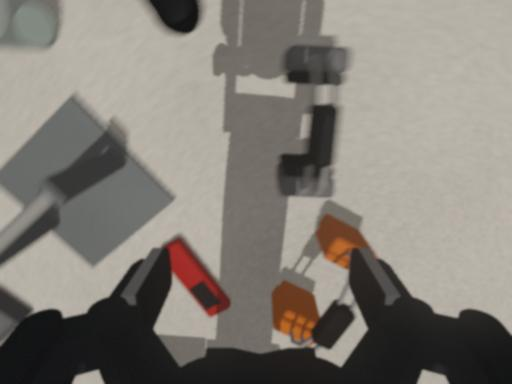

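The wrist view shows the target's black pad at (320,140) and the orange pair separate at (320,280). I'll hover above the pad.

>>> {"op": "apply_moves", "data": {"series": [{"jaw": 0, "dx": 10, "dy": 20, "dz": 15, "turn": 0.027}, {"jaw": 0, "dx": 22, "dy": 40, "dz": 35, "turn": 0.027}, {"jaw": 0, "dx": 31, "dy": 57, "dz": 60, "turn": 0.027}, {"jaw": 0, "dx": 31, "dy": 57, "dz": 60, "turn": 0.027}, {"jaw": 0, "dx": 31, "dy": 57, "dz": 60, "turn": 0.027}]}}

```text
time: 13.75
tool_pos: [0.5119, -0.3124, 0.2332]
tool_rot: [-0.001, 0.966, -0.26, -0.002]
contact_force: [0.0, 0.7, 0.8]
gripper_width: 1.002
grasp_force: 0.0
```

```bash
python3 m7.py
python3 - <<'E'
from h import *;from st import *
from plant import grab_frame
s=show();f=grab_frame("wrist");im=cv2.resize(f["pixels"][:,:,::-1],None,fx=1.5,fy=1.5)
for P in M["muffs"][:3]:
    h=cv2.convexHull((proj(f,place(P,[.5115,-.316,-.53]))*1.5).astype(np.int32));cv2.polylines(im,[h],True,(0,255,0),1)
cv2.imwrite("pics/w4.png",im)
E
```

```text
t 13.75 pos [ 0.5119 -0.3124  0.2332] yaw_y -2.0961 tilt [-0.0034  0.0034] F [0.  0.7 0.8] w 1.002 g 0.0 q [-0.67 -0.01  1.65  0.    1.51  1.42]
wrist [102.  58.  31.] 0.74 [244.2, 250.5, 351.2, 356.6] iou 0.0
wrist [58. 56. 55.] 0.65 [225.4, 72.8, 302.6, 243.5] iou 0.88
scene [96. 39.  1.] 0.79 [92.8, 209.0, 149.7, 265.3] iou 0.0
scene [36. 36. 37.] 0.69 [126.7, 253.2, 174.3, 350.5] iou 0.87
side [48. 45. 44.] 0.83 [237.3, 119.0, 292.1, 173.6] iou 0.75
muffs [ 0.5119751 -0.3166509 -0.5302777] 0.16913850605487823
(array([ 0.51151878, -0.31656416, -0.53694588]), np.float64(0.12204617261886597))
(array([ 0.51033775, -0.31519263, -0.53611627]), np.float64(0.12850821018218994))
(array([ 0.51444646, -0.32311887, -0.45540418]), np.float64(0.22039413452148438))
to muffs [  2.8   3.8 115.2]
t 14.05 pos [ 0.5134 -0.3136  0.2374] yaw_y -2.0956 tilt [ 0.0023 -0.0017] F [ 0.2 -0.3  0.4] w 1.001 g 0.0 q [-0.67 -0.02  1.65  0.    1.51  1.42]
```

View pics/w4.png

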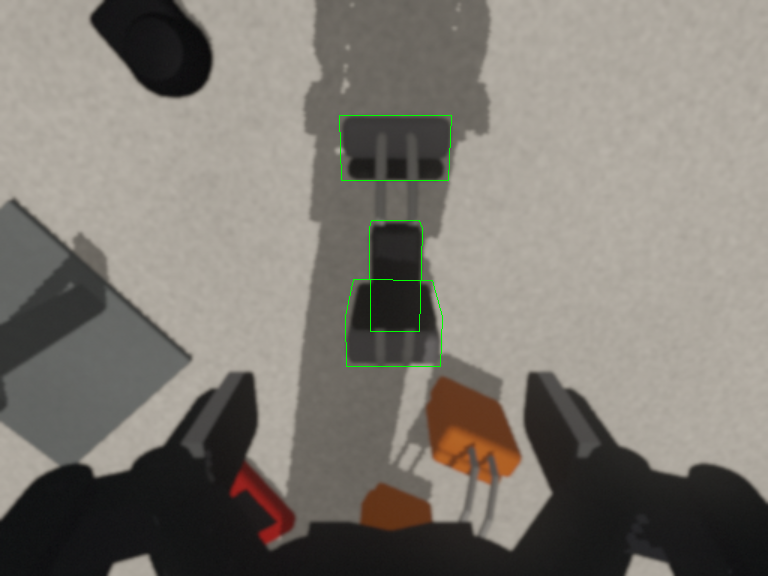

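The pad is centred between the jaws and square to them (at (395,275)), and the overlay matches the wrist picture. Descending to grip.

>>> {"op": "apply_moves", "data": {"series": [{"jaw": 0, "dx": 0, "dy": 3, "dz": 25, "turn": 0.01}, {"jaw": 0, "dx": 0, "dy": 3, "dz": 55, "turn": 0.01}, {"jaw": 0, "dx": 0, "dy": 3, "dz": 85, "turn": 0.01}, {"jaw": 0, "dx": 0, "dy": 3, "dz": 108, "turn": 0.01}, {"jaw": 0, "dx": 0, "dy": 3, "dz": 119, "turn": 0.01}]}}

```text
time: 14.52
tool_pos: [0.5096, -0.3152, 0.113]
tool_rot: [-0.001, 0.964, -0.265, -0.002]
contact_force: [0.2, 0.2, -0.9]
gripper_width: 0.999
grasp_force: 0.0
```

>>> {"op": "apply_moves", "data": {"series": [{"jaw": 0.2, "dx": 0, "dy": 0, "dz": 0, "turn": 0}, {"jaw": 0.4, "dx": 0, "dy": 0, "dz": 0, "turn": 0}, {"jaw": 0.5, "dx": 0, "dy": 0, "dz": 0, "turn": 0}, {"jaw": 0.6, "dx": 0, "dy": 0, "dz": 0, "turn": 0}, {"jaw": 0.7, "dx": 0, "dy": 0, "dz": 0, "turn": 0}]}}

```text
time: 14.93
tool_pos: [0.5124, -0.3175, 0.119]
tool_rot: [0.001, 0.964, -0.265, 0.002]
contact_force: [-1.8, 2.3, 7.3]
gripper_width: 0.314
grasp_force: 43.3
```

>>> {"op": "apply_moves", "data": {"series": [{"jaw": 0.9, "dx": 0, "dy": 0, "dz": 0, "turn": 0}, {"jaw": 1, "dx": 0, "dy": 0, "dz": 0, "turn": 0}, {"jaw": 1, "dx": 0, "dy": 0, "dz": 0, "turn": 0}]}}

```text
time: 15.18
tool_pos: [0.5125, -0.3174, 0.1191]
tool_rot: [0.001, 0.964, -0.265, 0.002]
contact_force: [1.5, 1.3, 6.3]
gripper_width: 0.314
grasp_force: 61.4
```

```bash
python3 -c "
from st import *
s=show()"
```

```text
t 15.18 pos [ 0.5125 -0.3174  0.1191] yaw_y -2.1068 tilt [ 0.0033 -0.002 ] F [1.5 1.3 6.3] w 0.314 g 61.4 q [-0.68  0.08  1.76  0.    1.31  1.43]
```

Gripped at 27 mm with 60 N. Lifting high enough for the cups to clear the bar.

>>> {"op": "apply_moves", "data": {"series": [{"jaw": 1, "dx": 0, "dy": 0, "dz": -10, "turn": 0}, {"jaw": 1, "dx": 0, "dy": 0, "dz": -35, "turn": 0}, {"jaw": 1, "dx": 0, "dy": 0, "dz": -70, "turn": 0}, {"jaw": 1, "dx": 0, "dy": 0, "dz": -105, "turn": 0}, {"jaw": 1, "dx": 0, "dy": 0, "dz": -140, "turn": 0}]}}

```text
time: 15.6
tool_pos: [0.5103, -0.3162, 0.2571]
tool_rot: [-0.0, 0.964, -0.265, -0.001]
contact_force: [1.0, 0.4, -2.1]
gripper_width: 0.313
grasp_force: 60.3
```

>>> {"op": "apply_moves", "data": {"series": [{"jaw": 1, "dx": 0, "dy": 0, "dz": -25, "turn": -0.08}, {"jaw": 1, "dx": 0, "dy": 0, "dz": -45, "turn": -0.18}, {"jaw": 1, "dx": 0, "dy": 0, "dz": -60, "turn": -0.3}, {"jaw": 1, "dx": 0, "dy": 0, "dz": -68, "turn": -0.42}, {"jaw": 1, "dx": 0, "dy": 0, "dz": -68, "turn": -0.54}]}}

```text
time: 16.02
tool_pos: [0.5115, -0.3172, 0.3275]
tool_rot: [0.001, 1.0, 0.005, 0.001]
contact_force: [0.2, 0.3, -2.8]
gripper_width: 0.312
grasp_force: 60.3
```

>>> {"op": "apply_moves", "data": {"series": [{"jaw": 1, "dx": 0, "dy": 0, "dz": 0, "turn": -0.09}, {"jaw": 1, "dx": 0, "dy": 0, "dz": 0, "turn": -0.16}, {"jaw": 1, "dx": 0, "dy": 0, "dz": 0, "turn": -0.19}, {"jaw": 1, "dx": 0, "dy": 0, "dz": 0, "turn": -0.19}, {"jaw": 1, "dx": 0, "dy": 0, "dz": 0, "turn": -0.19}]}}

```text
time: 16.43
tool_pos: [0.5107, -0.3165, 0.324]
tool_rot: [-0.0, 0.995, 0.096, -0.001]
contact_force: [0.7, -0.2, -3.6]
gripper_width: 0.308
grasp_force: 60.3
```

```bash
python3 -c "
from st import *
s=show();print(to(s,[.578,.021,.325]))"
```

```text
t 16.43 pos [ 0.5107 -0.3165  0.324 ] yaw_y -1.378 tilt [-0.0011  0.0007] F [ 0.7 -0.2 -3.6] w 0.308 g 60.3 q [-0.68 -0.04  1.53 -0.    1.65  0.7 ]
[ 130.7 -318.4   -0.9]
```

>>> {"op": "apply_moves", "data": {"series": [{"jaw": 1, "dx": 5, "dy": -12, "dz": 0, "turn": 0}, {"jaw": 1, "dx": 14, "dy": -34, "dz": 0, "turn": 0}, {"jaw": 1, "dx": 26, "dy": -62, "dz": 0, "turn": 0}, {"jaw": 1, "dx": 38, "dy": -92, "dz": 0, "turn": 0}, {"jaw": 1, "dx": 50, "dy": -122, "dz": 0, "turn": 0}]}}

```text
time: 16.85
tool_pos: [0.5366, -0.1854, 0.3244]
tool_rot: [-0.0, 0.995, 0.096, -0.0]
contact_force: [0.6, 0.9, -2.5]
gripper_width: 0.311
grasp_force: 60.3
```

>>> {"op": "apply_moves", "data": {"series": [{"jaw": 1, "dx": 12, "dy": -30, "dz": 0, "turn": 0}, {"jaw": 1, "dx": 24, "dy": -60, "dz": 0, "turn": 0}, {"jaw": 1, "dx": 36, "dy": -90, "dz": 0, "turn": 0}, {"jaw": 1, "dx": 48, "dy": -118, "dz": 0, "turn": 0}, {"jaw": 1, "dx": 58, "dy": -142, "dz": 0, "turn": 0}]}}

```text
time: 17.27
tool_pos: [0.566, -0.0339, 0.3246]
tool_rot: [-0.0, 0.995, 0.097, 0.0]
contact_force: [0.5, -0.7, -2.4]
gripper_width: 0.313
grasp_force: 60.3
```

>>> {"op": "apply_moves", "data": {"series": [{"jaw": 1, "dx": 10, "dy": -24, "dz": 0, "turn": 0}, {"jaw": 1, "dx": 18, "dy": -42, "dz": 0, "turn": 0}, {"jaw": 1, "dx": 23, "dy": -54, "dz": 0, "turn": 0}, {"jaw": 1, "dx": 23, "dy": -54, "dz": 0, "turn": 0}, {"jaw": 1, "dx": 23, "dy": -54, "dz": 0, "turn": 0}]}}

```text
time: 17.68
tool_pos: [0.5782, 0.021, 0.3243]
tool_rot: [0.0, 0.995, 0.097, -0.0]
contact_force: [-0.8, -0.6, -3.2]
gripper_width: 0.31
grasp_force: 60.3
```

```bash
cat > m8.py <<'E'
from h import *;from st import *;import sys
from plant import grab_frame,spotter
s=show();zb=float(sys.argv[2]) if len(sys.argv)>2 else s["tool_pos"][2]-.119;print("zb",zb,"to bar",to(s,[.578,.021,.151]))
I=[];mo=[]
for c in("scene","side"):
    f=grab_frame(c);im=cv2.resize(f["pixels"][:,:,::-1],None,fx=3,fy=3,interpolation=cv2.INTER_CUBIC)
    q0=[s["tool_pos"][0],s["tool_pos"][1],.195] if len(sys.argv)<3 else [.578,.021,.195]
    r=render(f,M["muffs"],q0,z=zb)>.5
    for e in spotter.outline_of(f,"earmuffs"):
        m=e["region"];iou=(r&m).sum()/(r|m).sum()
        if iou>.3: print(c,round(iou,2),fit([(f,m,None)],M["muffs"],[q0],z=zb));break
    for P in M["muffs"][:3]: cv2.polylines(im,[cv2.convexHull((proj(f,place(P,q0,zb))*3+1).astype(np.int32))],True,(0,255,0),1)
    for P in M["stand"]: cv2.polylines(im,[cv2.convexHull((proj(f,place(P,[.578,.021,.195]))*3+1).astype(np.int32))],True,(0,200,255),1)
    u,v=(proj(f,np.array([[*q0[:2],zb/2+.08]]))[0]*3).astype(int);v=max(v,270);I.append(im[v-270:v+270,u-200:u+200])
cv2.imwrite(sys.argv[1],np.hstack(I))
E
python3 m8.py pics/h1.png
```

```text
t 17.68 pos [0.5782 0.021  0.3243] yaw_y -1.3761 tilt [-0.0006 -0.0006] F [-0.8 -0.6 -3.2] w 0.31 g 60.3 q [-0.09 -0.1   1.58 -0.    1.66  1.28]
zb 0.2053366254781846 to bar [-0.000e+00 -1.000e-01  1.733e+02]
scene 0.78 (array([0.57569626, 0.0202566 , 0.24526401]), np.float64(0.19812029600143433))
side 0.71 (array([0.57896357, 0.0133948 , 0.19088071]), np.float64(0.27279722690582275))
```

View pics/h1.png

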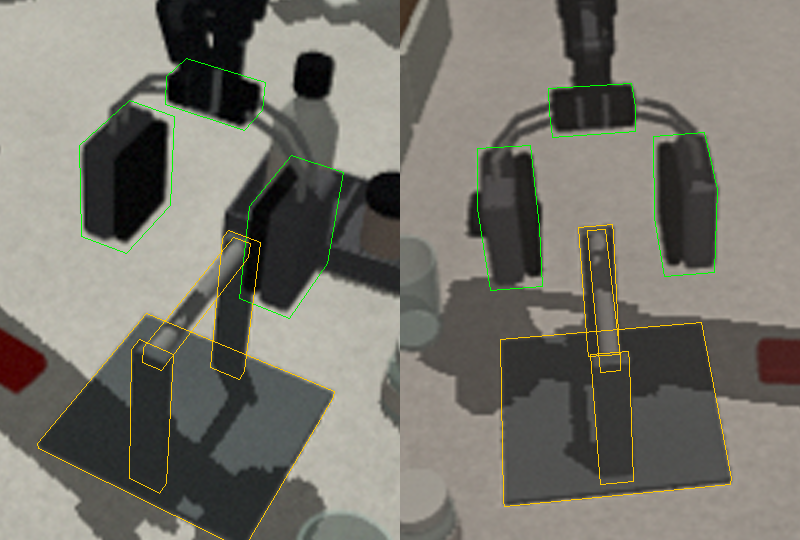

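The ear defenders hang level over the bar, square to it, one cup each side; the bottle stands in the tray behind. Lowering.

>>> {"op": "apply_moves", "data": {"series": [{"jaw": 1, "dx": 0, "dy": 0, "dz": 12, "turn": 0}, {"jaw": 1, "dx": 0, "dy": 0, "dz": 36, "turn": 0}, {"jaw": 1, "dx": 0, "dy": 0, "dz": 62, "turn": 0}, {"jaw": 1, "dx": 0, "dy": 0, "dz": 88, "turn": 0}, {"jaw": 1, "dx": 0, "dy": 0, "dz": 112, "turn": 0}]}}

```text
time: 18.3
tool_pos: [0.5777, 0.0199, 0.2099]
tool_rot: [-0.0, 0.995, 0.096, -0.001]
contact_force: [-0.3, -0.3, -2.8]
gripper_width: 0.313
grasp_force: 60.3
```

>>> {"op": "apply_moves", "data": {"series": [{"jaw": 1, "dx": 0, "dy": 0, "dz": 20, "turn": 0}, {"jaw": 1, "dx": 0, "dy": 0, "dz": 36, "turn": 0}, {"jaw": 1, "dx": 0, "dy": 0, "dz": 48, "turn": 0}, {"jaw": 1, "dx": 0, "dy": 0, "dz": 54, "turn": 0}, {"jaw": 1, "dx": 0, "dy": 0, "dz": 54, "turn": 0}]}}

```text
time: 18.72
tool_pos: [0.5773, 0.0203, 0.1564]
tool_rot: [-0.0, 0.995, 0.096, -0.002]
contact_force: [-0.0, 0.3, -2.8]
gripper_width: 0.312
grasp_force: 60.3
```

>>> {"op": "apply_moves", "data": {"series": [{"jaw": 1, "dx": 0, "dy": 0, "dz": 2, "turn": 0}, {"jaw": 1, "dx": 0, "dy": 0, "dz": 4, "turn": 0}, {"jaw": 1, "dx": 0, "dy": 0, "dz": 4, "turn": 0}]}}

```text
time: 18.97
tool_pos: [0.5791, 0.0204, 0.1555]
tool_rot: [0.0, 0.995, 0.097, 0.001]
contact_force: [-0.5, -0.6, -2.7]
gripper_width: 0.317
grasp_force: 60.3
```

>>> {"op": "apply_moves", "data": {"series": [{"jaw": 1, "dx": 0, "dy": 0, "dz": 1, "turn": 0}, {"jaw": 1, "dx": 0, "dy": 0, "dz": 2, "turn": 0}, {"jaw": 1, "dx": 0, "dy": 0, "dz": 2, "turn": 0}]}}

```text
time: 19.22
tool_pos: [0.5785, 0.0206, 0.1527]
tool_rot: [0.0, 0.995, 0.097, 0.0]
contact_force: [-0.2, -0.5, -4.2]
gripper_width: 0.313
grasp_force: 60.3
```

>>> {"op": "apply_moves", "data": {"series": [{"jaw": 1, "dx": 0, "dy": 0, "dz": 1, "turn": 0}, {"jaw": 1, "dx": 0, "dy": 0, "dz": 1, "turn": 0}]}}

```text
time: 19.38
tool_pos: [0.5784, 0.0206, 0.1514]
tool_rot: [0.0, 0.995, 0.097, -0.0]
contact_force: [0.7, 0.1, -3.2]
gripper_width: 0.311
grasp_force: 60.3
```

>>> {"op": "apply_moves", "data": {"series": [{"jaw": 1, "dx": 0, "dy": 0, "dz": 1, "turn": 0}, {"jaw": 1, "dx": 0, "dy": 0, "dz": 1, "turn": 0}]}}

```text
time: 19.55
tool_pos: [0.5786, 0.0206, 0.1509]
tool_rot: [0.0, 0.995, 0.097, 0.0]
contact_force: [-0.9, -0.1, -0.1]
gripper_width: 0.307
grasp_force: 60.5
```

>>> {"op": "apply_moves", "data": {"series": [{"jaw": 1, "dx": 0, "dy": 0, "dz": 1, "turn": 0}, {"jaw": 1, "dx": 0, "dy": 0, "dz": 1, "turn": 0}]}}

```text
time: 19.72
tool_pos: [0.5786, 0.0205, 0.1508]
tool_rot: [0.0, 0.995, 0.097, 0.0]
contact_force: [-3.4, 0.1, 3.7]
gripper_width: 0.315
grasp_force: 61.2
```

The pad rests on the bar at the expected height. Releasing and rising.

>>> {"op": "apply_moves", "data": {"series": [{"jaw": 0.64, "dx": 0, "dy": 0, "dz": 0, "turn": 0}, {"jaw": 0.58, "dx": 0, "dy": 0, "dz": 0, "turn": 0}, {"jaw": 0.5, "dx": 0, "dy": 0, "dz": 0, "turn": 0}, {"jaw": 0.4, "dx": 0, "dy": 0, "dz": 0, "turn": 0}, {"jaw": 0.4, "dx": 0, "dy": 0, "dz": 0, "turn": 0}]}}

```text
time: 20.13
tool_pos: [0.5785, 0.0205, 0.1494]
tool_rot: [0.0, 0.995, 0.097, 0.0]
contact_force: [-0.6, -0.0, -0.8]
gripper_width: 0.597
grasp_force: 0.0
```

>>> {"op": "apply_moves", "data": {"series": [{"jaw": 0.35, "dx": 0, "dy": 0, "dz": -4, "turn": 0}, {"jaw": 0.35, "dx": 0, "dy": 0, "dz": -15, "turn": 0}, {"jaw": 0.35, "dx": 0, "dy": 0, "dz": -35, "turn": 0}, {"jaw": 0.35, "dx": 0, "dy": 0, "dz": -65, "turn": 0}, {"jaw": 0.35, "dx": 0, "dy": 0, "dz": -95, "turn": 0}]}}

```text
time: 20.55
tool_pos: [0.5779, 0.0206, 0.2456]
tool_rot: [-0.0, 0.995, 0.097, -0.001]
contact_force: [0.7, -0.5, 0.2]
gripper_width: 0.65
grasp_force: 0.0
```

>>> {"op": "apply_moves", "data": {"series": [{"jaw": 0.35, "dx": 0, "dy": 0, "dz": -30, "turn": 0}, {"jaw": 0.35, "dx": 0, "dy": 0, "dz": -50, "turn": 0}, {"jaw": 0.35, "dx": 0, "dy": 0, "dz": -50, "turn": 0}, {"jaw": 0.35, "dx": 0, "dy": 0, "dz": -50, "turn": 0}, {"jaw": 0.35, "dx": 0, "dy": 0, "dz": -50, "turn": 0}]}}

```text
time: 20.97
tool_pos: [0.578, 0.0206, 0.2938]
tool_rot: [-0.0, 0.995, 0.097, -0.001]
contact_force: [0.3, 0.0, -0.4]
gripper_width: 0.649
grasp_force: 0.0
```

```bash
python3 m8.py pics/h2.png 0.032
```

```text
t 20.97 pos [0.578  0.0206 0.2938] yaw_y -1.377 tilt [-0.0011  0.0001] F [ 0.3  0.  -0.4] w 0.649 g 0.0 q [-0.09 -0.09  1.63 -0.    1.61  1.28]
zb 0.032 to bar [  0.2  -0.4 142.8]
scene 0.8 (array([0.57841637, 0.02035892, 0.22877579]), np.float64(0.1983204483985901))
side 0.83 (array([0.57922945, 0.01550569, 0.1997108 ]), np.float64(0.1425378918647766))
```

View pics/h2.png

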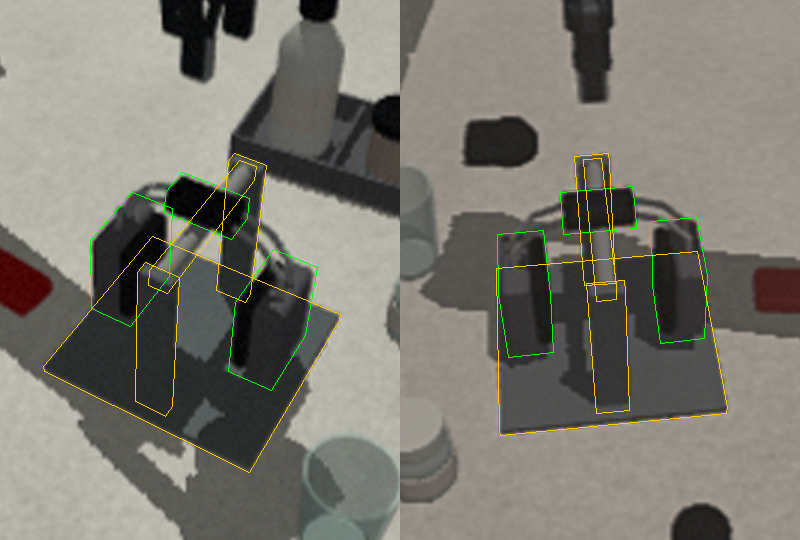

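The ear defenders hang square on the bar and level, one cup on each side. The bottle stands upright in the tray and the gripper is clear, so I'm handing in.

```bash
python3 -c "
from plant import ticket
print(ticket.job_done())"
```

```text
the job is handed in; nothing more can be done
None
```

I handed the job in at about 21 s: the bottle stands upright in the tray's empty compartment and the ear defenders hang square over the bar, one cup on each side; the hand-in returned no verdict.

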